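# Sweep the sole offcuts off the board into the scrap tray

## Robot

A 6-joint arm with a two-finger parallel gripper is mounted at the origin on the work surface. World frame = base frame: x ahead of the robot, y to its left, z up, the work surface at z = 0. Lengths are in m, angles in rad, forces in N, time in s.
With the tool pointing down it reaches from about 0.375 to 0.9 m from the base axis. Payload 3.1 kg.
Tool frame: the origin (TCP) lies where the fingers leave the gripper's body, on its centre line; the fingertips stand manip.tip_reach ahead of it and the grasp point (between the pads) lies 54 mm ahead of it (manip.tip_reach is the distance from the TCP to the fingertips, in m); z points along the fingers, y is the direction in which the jaws open and shut (so a half turn about z gives the same grasp; the last joint's range is limited). The gripper opens to 85 mm and grips with 20 to 120 N. Pads are 22 mm wide; open, the fingers measure 114 mm over their backs; the gripper's body (76 mm by 85 mm) begins 54 mm behind the grasp point. The pads swing forward as they close: fully open they stand 13 mm farther back than shut.
Start: joints at [-1.425, 0.527, 1.433, -0, 1.181, -0.178], TCP at [0.199, -0.592, 0.304] pointing down, gripper open.
Joint ranges: [-3.08, 3.08], [-0.75, 2.2], [0.22, 2.44], [-1.43, 4.57], [0, 2.65], [-2.85, 2.85]. Speed limits (rad/s): [2.79, 2.79, 3.14, 3.14, 3.14, 3.14].

## Interface

Orientations are given as a unit quaternion [x, y, z, w].
In Python, from station import manip, cams, order gives the robot as it stands. The module is installed in compiled form; this text tells all that it offers.
- The arm moves only by the tool drive_tool, never from a script. Its arguments are lists of equal length, an entry for each row: "linear": the shift along the tool's x, y, z in mm, a list of three; "rot": the turn, a rotation vector about the tool's x, y, z in degrees, a list of three; "hand": the finger opening in mm, from 0 to 85.4. A call has 1 to 20 rows; each row shifts and turns the pose as measured when the row begins, along the tool's axes as they then stand; what a row does not reach is not made up. A row lasts 1/12 s, in which the tool goes at most 41.7 mm and 7.16 degrees, less where a joint would pass 70% of its speed; a pose out of reach is approached as far as the arm can. A call with a gripper value outside its range is refused whole. The fingers move at their own pace and stop on an object; "force" is the grip in N (left out, the last holds). Time passes only in rows, so rows that do not move let the fingers close. It gives the time, the measured TCP pose, the force and the opening at its end, in the units of the state.
- manip.sense(): the state, without advancing time (a new reading comes with each control period).
- cams.snapshot(name): name is "scene" or "side" or "wrist"; returns the picture (384x512x3 uint8, red, green, blue); there is no depth.
- cams.camera_model(name): a dict with "vfov" (degrees; the focal length in pixels is half the picture's height over the tangent of half this angle, whatever the lens; pixels are square), "cx", "cy" (the principal point, pixels), "rvec" (rotation vector, rad) and "tvec" (3), from world to camera coordinates, as OpenCV has them. Camera axes: x right, y down, z forward; pixel columns grow to the right and rows downward; lengths in m; the calibration is good to about 2 mm. A picture is of the moment at which its call begins: read the wrist's pose just before it. camera_model takes no time and is no camera call; for the wrist camera it gives the pose at the moment of the call.
- order.sign_off(): hands the job in, once; it reports no verdict.
Trained networks look in the newest picture that a camera, given by its name, has taken for a name from the list of things; names that differ only in an ending like _2 or _b are one class to them, and where a whole thing is asked for, a point or a joint stands for the part that bears it (a point fixed in the world has none). Each returns a list of dicts, best first, with "score" (0 to 1); they miss things now and then, are a little off and sometimes report something else, mostly with a low value. They report only what shows in the picture. A call takes as long as a camera call. They do not tell look-alikes from the thing itself.
- cams.regions_of(label, camera): "pixels" (384x512 bool, what is visible of it) and "rect" ([left, top, right, bottom] in pixels, round what is visible of it).
- cams.spot_point(label, camera): "at" ([column, row] in pixels: a listed point, or the origin of a listed thing).
The state is a dict: "t": time; "q": joint angles; "qd": joint speeds; "tau": joint torques, N m; "tcp_pos": TCP position; "tool_rot": TCP orientation; "force": force on the tool from outside, world axes, zero at the start; "ft_torque": the same for the moment, N m; "finger_gap": opening from 0.0 (shut) to 1.0 (fully open).
Only numpy, scipy, OpenCV 4.12 (cv2) and the standard library are available. Lean on these libraries where they do the work, as an engineer would, in place of code of your own. Each camera call takes 0.05 s, during which the arm holds its last target. There are 200 camera calls.

## Task

Sweep the three loose cork offcuts across the green board with your fingers and over its open edge into the empty scrap tray, so that all three lie in that tray. Only push them along the board: do not lift any of them, and leave the tray of black heel blanks free of offcuts and the tin, the shoe last and the hammer where they are.

Things in the scene. Friction and masses are not known exactly. Their poses are not given: they have to be found in the camera images.
- board: Fixed sweeping board of plywood with a green top, 300 mm along its x, 260 mm along its y, its top 30 mm above the bench. Origin: centre of its underside, at bench height; z up. Along its two x edges runs a wooden strip, 10 mm wide, rising 12 mm above the top (inner faces at x = +-140 mm). The two y edges (y = +-130 mm) have no strip: a tray is butted against each.
- scrap_tray: The EMPTY sheet-steel tray, fixed, butted against one of the board's two y edges (which one varies), its axes parallel to the board's and its centre 195 mm from the board's centre along the board's y. 300 mm along x, 130 mm along y, walls 4 mm, floor 3 mm thick; the long walls (beside the board and opposite) are 28 mm high, 2 mm lower than the board's top, the two end walls 42 mm. Origin: centre of its underside, at bench height; z up.
- stock_tray: A like tray, fixed against the board's opposite y edge, holding eight black rubber heel blanks that reach 22 mm above the bench (fixed). Same size, origin and axes as the scrap tray. No offcut belongs in it.
- block: Loose cork offcut, a rectangular block 45 mm along its x, 30 mm along its y, 16 mm high, about 18 g. Origin: its centre, z up. Starts lying flat on the board and slides easily when pushed.
- disc: Loose cork offcut, a disc 38 mm in diameter and 16 mm high, about 16 g. Origin: its centre, z up. Starts lying flat on the board.
- heel: Loose cork offcut, heel-shaped (a half round with a straight back), 41 mm long (x from -20 mm, the straight back, to +21 mm, the round end), 38 mm wide along y, 16 mm high, about 18 g. Origin: about its middle, half-way up, z up. Starts lying flat on the board.
- tin: Bystander: a closed round metal tin, 62 mm in diameter, 40 mm high, standing loose on the board near its +x strip. Origin: centre of its underside.
- last: Bystander: a wooden shoe last with an ankle piece, about 225 mm long, 92 mm wide, 190 mm high, standing loose on the bench to the right of the trays. Origin: centre of its underside.
- hammer: Bystander: a hammer about 260 mm long lying loose on the bench to the left of the trays, along its x, head at +x. Origin: at bench height, under its middle.
Mind the look-alikes: they are no part of the job. What is shaped like the block but pink is not meant. Leave any yellow look-alike of the heel alone.

How it is judged:
By the outcome, as a careful person would: the job done as asked, in the order asked, and still so for the second after the job is handed in, with the robot touching nothing.
It also fails if it takes over 54 s, if anything falls off the work surface, if the arm or the gripper's body presses on something with over 40 N, if the wrist force passes 120 N, or if a joint passes its speed limit or range.

## Working session

There is one attempt and no reset: what is moved stays moved. The work goes in short steps, Python scripts to look and compute and a tool call to move; the robot and the scene stay as the last step left them, time stands still between calls to the robot, and variables do not carry over. Pictures are saved under pics/ and viewed, about 8 in all and at most 12, crops included, and the job is handed in when it is done.

Besides the shell and the picture viewer there is one more tool, called after ">>>" as name(argument=value, ...) on one line, values as JSON. drive_tool: Moves the arm, as the interface text tells. Its arguments: {"type":"object","properties":{"linear":{"type":"array","items":{"type":"array","items":{"type":"number"}}},"rot":{"type":"array","items":{"type":"array","items":{"type":"number"}}},"hand":{"type":"array","items":{"type":"number"}},"force":{"type":"number"}},"required":["linear","rot","hand"]}

```bash
mkdir -p pics
cat > h.py <<'E'
import numpy as np, cv2
from station import manip, cams, order
def K(m):
    f=192/np.tan(np.radians(m['vfov'])/2); return np.array([[f,0,m['cx']],[0,f,m['cy']],[0,0,1]])
def world(cam,uv,z):
    m=cams.camera_model(cam); R=cv2.Rodrigues(np.array(m['rvec'],float))[0]; t=np.array(m['tvec'],float)
    d=R.T@np.linalg.inv(K(m))@np.array([uv[0],uv[1],1.]); c=-R.T@t
    return c+d*(z-c[2])/d[2]
def snap(cam,name):
    im=cams.snapshot(cam); cv2.imwrite('pics/'+name,im[:,:,::-1]); return im
E
python3 - <<'E'
from h import *
print(manip.tip_reach, manip.sense())
a=snap('scene','a.png');
for l in ['board','scrap_tray','stock_tray','block','disc','heel','tin','last','hammer']:
    z={'block':.038,'disc':.038,'heel':.038,'tin':.03}.get(l,0)
    print(l,[(round(r['score'],2),np.round(r['at']),world('scene',r['at'],z).round(3)) for r in cams.spot_point(l,'scene')])
b=snap('side','b.png')
cv2.imwrite('pics/ab.png',cv2.resize(np.vstack([a,b])[:,:,::-1],(400,600)))
E
```

```text
0.0726 {'t': 0.0, 'q': array([-1.42447105e+00,  5.28460334e-01,  1.43390867e+00, -2.37752338e-05,
        1.18140919e+00, -1.78511611e-01]), 'qd': array([-1.19483087e-03, -3.89656168e-06,  2.04914412e-04, -1.27780963e-03,
        1.71602340e-03, -3.23511701e-04]), 'tau': array([-5.57373696e-04, -4.42351341e+01, -1.78028798e+01, -4.31115632e-04,
        8.59119667e-03, -1.46032971e-05]), 'tcp_pos': array([ 0.1994037 , -0.59173897,  0.30293501]), 'tool_rot': array([ 9.86837774e-01,  1.61709659e-01,  6.59399925e-06, -1.09280520e-03]), 'force': array([-0.43994767, -0.8283724 ,  0.92811389]), 'ft_torque': array([-0.02176721,  0.03802294, -0.06517415]), 'finger_gap': 1.0006291307956956}
board [(0.96, array([254., 212.]), array([ 0.592, -0.007,  0.   ]))]
scrap_tray [(0.75, array([184., 218.]), array([ 0.603, -0.2  ,  0.   ]))]
stock_tray [(0.73, array([323., 210.]), array([0.594, 0.186, 0.   ]))]
block [(0.7, array([242., 192.]), array([ 0.541, -0.04 ,  0.038])), (0.47, array([266., 164.]), array([0.382, 0.043, 0.038]))]
disc [(0.66, array([265., 183.]), array([0.497, 0.029, 0.038]))]
heel [(0.63, array([282., 264.]), array([0.852, 0.038, 0.038])), (0.44, array([257., 207.]), array([ 0.622, -0.002,  0.038]))]
tin [(0.83, array([221., 224.]), array([ 0.683, -0.098,  0.03 ]))]
last [(0.71, array([ 82., 231.]), array([ 0.643, -0.464,  0.   ])), (0.37, array([255., 207.]), array([ 0.567, -0.003,  0.   ]))]
hammer [(0.69, array([438., 212.]), array([0.632, 0.499, 0.   ])), (0.4, array([322., 209.]), array([0.591, 0.183, 0.   ]))]
```

View pics/a.png

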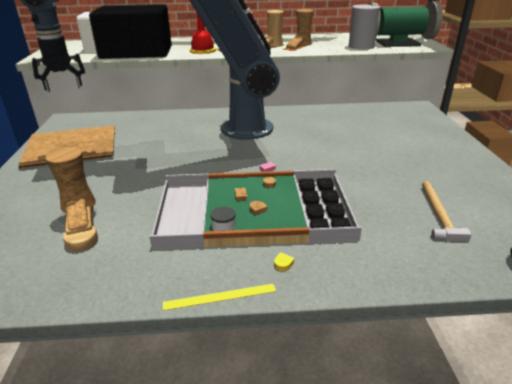

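View pics/b.png

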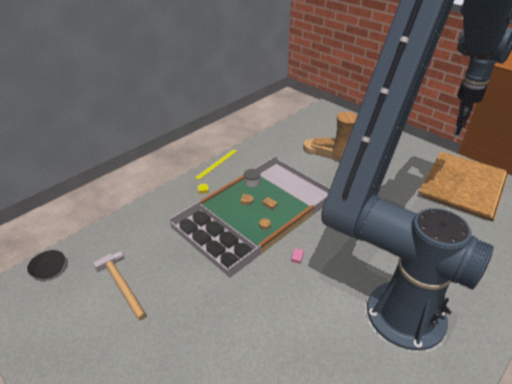

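The green board shows at about (254,205) in the scene view. The empty scrap tray is on its −y side at (184,215).

Candidates:
- **Block:** the cork one at (242,192) on the board fits. The pink one at (266,164) on the bench is the look-alike.
- **Heel:** the cork one at (257,207) on the board fits. The yellow one at (282,264) on the bench is the look-alike.
- **Disc:** (268,182).

I'll confirm these in a wrist view from above.

>>> drive_tool(linear=[[28,-23,0],[28,-23,0],[28,-23,0],[28,-23,0],[28,-23,0],[28,-23,0],[28,-23,0],[28,-23,0],[28,-23,0],[28,-23,0],[28,-23,0],[28,-23,0],[28,-23,0],[28,-23,0],[28,-23,0],[28,-23,0],[28,-23,0],[28,-23,0]], rot=[[0,0,0],[0,0,0],[0,0,0],[0,0,0],[0,0,0],[0,0,0],[0,0,0],[0,0,0],[0,0,0],[0,0,0],[0,0,0],[0,0,0],[0,0,0],[0,0,0],[0,0,0],[0,0,0],[0,0,0],[0,0,0]], hand=[20,20,20,20,20,20,20,20,20,20,20,20,20,20,20,20,20,20])

```text
t: 2.05
tcp_pos: [0.5595, -0.0258, 0.3024]
tool_rot: [0.988, 0.154, 0.003, 0.009]
force: [0.7, -0.8, -0.8]
finger_gap: 0.237
```

>>> drive_tool(linear=[[0,0,0],[0,0,0],[0,0,0],[0,0,0],[0,0,0],[0,0,0],[0,0,0],[0,0,0],[0,0,0],[0,0,0],[0,0,0]], rot=[[0,0,-7.1],[0,0,-7.1],[0,0,-7.1],[0,0,-7.1],[0,0,-7.1],[0,0,-7.1],[0,0,-7.1],[0,0,-7.1],[0,0,-7.1],[0,0,-7.1],[0,0,0]], hand=[20,20,20,20,20,20,20,20,20,20,20])

```text
t: 2.97
tcp_pos: [0.5647, -0.0152, 0.3037]
tool_rot: [0.709, 0.706, 0.0, 0.011]
force: [-0.5, -0.1, -0.4]
finger_gap: 0.235
```

```bash
cat > look.py <<'E'
import sys
from h import *
from scipy.spatial.transform import Rotation as Ro
s=manip.sense(); R=Ro.from_quat(s['tool_rot']).as_matrix()
print('t',s['t'].round(2) if hasattr(s['t'],'round') else s['t'],'tcp',s['tcp_pos'].round(4),'xt',R[:,0].round(3),'zt',R[:,2].round(3),'F',s['force'].round(1),'gap',round(s['finger_gap'],3),'tip',manip.tip_reach)
n=sys.argv[1]
for cam in ['wrist','scene']:
    im=snap(cam,f'{n}_{cam}.png')
    for l in ['block','disc','heel','tin']:
        for r in cams.regions_of(l,cam)[:2]:
            v,u=np.nonzero(r['pixels'])
            print(cam,l,round(r['score'],2),np.round(r['rect']),world(cam,(u.mean(),v.mean()),.042 if l!='tin' else .06).round(3))
    g=im.astype(int); m=((g[...,1]>g[...,0]*1.5)&(g[...,1]>g[...,2]*1.15)&(g[...,1]>50)).astype(np.uint8)
    c=max(cv2.findContours(m,cv2.RETR_EXTERNAL,cv2.CHAIN_APPROX_SIMPLE)[0],key=cv2.contourArea)
    p=cv2.approxPolyDP(cv2.convexHull(c),6,True)[:,0]
    print(cam,'green',[(tuple(q),tuple(world(cam,q,.03).round(3)[:2])) for q in p.tolist()])
E
python3 look.py c
```

```text
t 2.9667 tcp [ 0.5647 -0.0152  0.3037] xt [ 0.004  1.    -0.014] zt [ 0.015 -0.015 -1.   ] F [-0.5 -0.1 -0.4] gap 0.235 tip 0.0726
wrist block 0.79 [222. 175. 260. 204.] [ 0.552 -0.041  0.042]
wrist block 0.67 [ 38.  82.  90. 134.] [0.366 0.054 0.042]
wrist disc 0.6 [168.  96. 207. 134.] [0.494 0.045 0.042]
wrist disc 0.52 [283. 132. 328. 172.] [0.623 0.    0.042]
wrist heel 0.82 [430.  89. 474. 129.] [0.789 0.047 0.042]
wrist heel 0.71 [284. 131. 329. 176.] [ 0.623 -0.     0.042]
wrist tin 0.79 [325. 203. 386. 264.] [ 0.686 -0.089  0.06 ]
wrist green [((138, 38), (np.float64(0.447), np.float64(0.123))), ((400, 41), (np.float64(0.725), np.float64(0.119))), ((377, 214), (np.float64(0.722), np.float64(-0.078))), ((342, 257), (np.float64(0.682), np.float64(-0.138))), ((159, 257), (np.float64(0.443), np.float64(-0.134)))]
scene block 0.68 [259. 160. 275. 170.] [0.407 0.047 0.042]
scene disc 0.4 [262. 178. 278. 188.] [0.502 0.041 0.042]
scene heel 0.61 [274. 253. 294. 271.] [0.848 0.041 0.042]
scene heel 0.44 [249. 200. 268. 213.] [0.629 0.    0.042]
scene tin 0.71 [208. 204. 235. 231.] [ 0.699 -0.093  0.06 ]
scene green [((292, 176), (np.float64(0.451), np.float64(0.117))), ((305, 225), (np.float64(0.702), np.float64(0.115))), ((205, 229), (np.float64(0.699), np.float64(-0.138))), ((209, 180), (np.float64(0.455), np.float64(-0.136)))]
```

View pics/c_wrist.png

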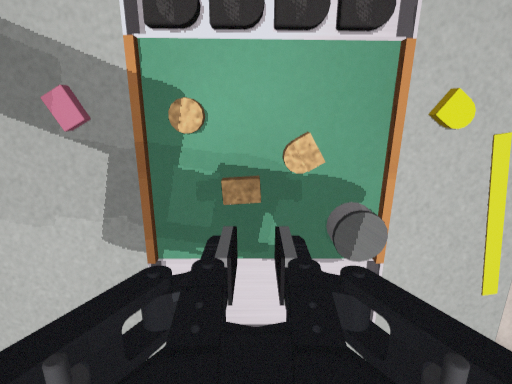

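The wrist view shows:
- cork disc (186,115)
- cork block (241,191)
- cork heel (303,153)
- tin (357,232)
- pink (65,107) and yellow (455,108) look-alikes, both off the board

The scrap tray is at the bottom, which is −y. I'll push the block first, then the disc, then the heel, which I'll nudge away from the tin first.

>>> drive_tool(linear=[[0,0,0],[8,-4,22],[8,-4,22],[8,-4,22],[0,-1,22],[0,0,22],[0,0,22],[0,0,22],[0,0,22],[0,0,0],[0,0,0]], rot=[[0.9,0.9,0],[0,0,0],[0,0,0],[0,0,0],[0,0,0],[0,0,0],[0,0,0],[0,0,0],[0,0,0],[0,0,0],[0,0,0]], hand=[20,20,20,20,20,20,20,20,20,20,20])

```text
t: 4.38
tcp_pos: [0.5571, 0.0087, 0.1235]
tool_rot: [0.711, 0.703, 0.003, -0.0]
force: [0.1, 0.4, 0.4]
finger_gap: 0.234
```

>>> drive_tool(linear=[[0,-5,5],[0,0,4],[0,0,4],[0,0,2],[0,0,0]], rot=[[0,0,0],[0,0,0],[0,0,0],[0,0,0],[0,0,0]], hand=[20,20,20,20,20])

```text
t: 4.8
tcp_pos: [0.5542, 0.0083, 0.1114]
tool_rot: [0.712, 0.703, 0.005, 0.002]
force: [0.5, -0.5, 0.4]
finger_gap: 0.231
```

```bash
python3 look.py d
```

```text
t 4.8 tcp [0.5542 0.0083 0.1114] xt [0.013 1.    0.004] zt [ 0.011  0.004 -1.   ] F [ 0.5 -0.5  0.4] gap 0.231 tip 0.0726
wrist block 0.69 [227. 292. 286. 325.] [ 0.556 -0.03   0.042]
wrist disc 0.9 [ 84. 140. 175. 219.] [0.494 0.045 0.042]
wrist heel 0.62 [334. 208. 437. 290.] [0.623 0.006 0.042]
wrist green [((10, 8), (np.float64(0.446), np.float64(0.123))), ((511, 9), (np.float64(0.676), np.float64(0.12))), ((511, 350), (np.float64(0.718), np.float64(-0.073))), ((70, 310), (np.float64(0.444), np.float64(-0.037)))]
scene block 0.75 [151. 176. 211. 249.] [ 0.638 -0.201  0.042]
scene block 0.61 [268. 159. 275. 171.] [0.405 0.053 0.042]
scene disc 0.47 [264. 178. 279. 189.] [0.502 0.042 0.042]
scene heel 0.59 [249. 202. 270. 214.] [ 0.63  -0.     0.042]
scene tin 0.82 [208. 204. 238. 232.] [ 0.699 -0.091  0.06 ]
scene green [((292, 176), (np.float64(0.451), np.float64(0.117))), ((305, 225), (np.float64(0.702), np.float64(0.115))), ((205, 229), (np.float64(0.699), np.float64(-0.138))), ((210, 179), (np.float64(0.449), np.float64(-0.133)))]
```

View pics/d_wrist.png

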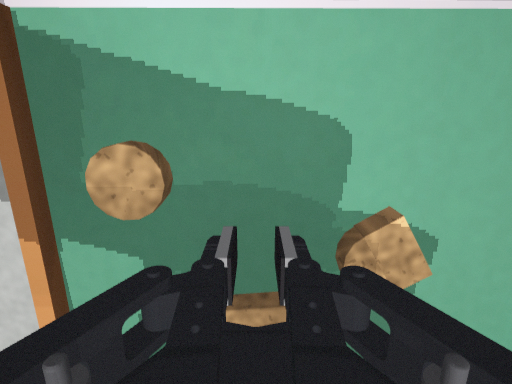

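>>> drive_tool(linear=[[0,0,3],[-10,0,0],[-10,0,0],[-10,0,0],[-10,0,0],[-10,0,0],[-10,0,0],[-10,0,0],[-10,0,0],[-10,0,0],[-10,0,0]], rot=[[0,0,0],[0,0,0],[0,0,0],[0,0,0],[0,0,0],[0,0,0],[0,0,0],[0,0,0],[0,0,0],[0,0,0],[0,0,0]], hand=[20,20,20,20,20,20,20,20,20,20,20])

```text
t: 6.22
tcp_pos: [0.5523, -0.1022, 0.1071]
tool_rot: [0.712, 0.703, 0.005, 0.002]
force: [0.5, -0.3, 1.3]
finger_gap: 0.236
```

Run:
```python
from h import *
im=snap('scene','e.png'); cv2.imwrite('pics/e2.png',cv2.resize(im[150:260,140:370,::-1],None,fx=3,fy=3,interpolation=2))
```

```text
(no output)
```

View pics/e2.png

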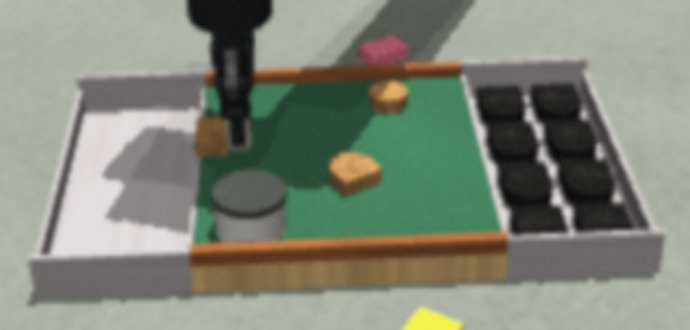

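>>> drive_tool(linear=[[-8,0,0],[-8,0,0],[-8,0,0],[-8,0,0],[-8,0,0],[-8,0,0],[-8,0,0],[0,0,0],[0,0,-20],[0,0,-20],[0,0,0]], rot=[[0,0,0],[0,0,0],[0,0,0],[0,0,0],[0,0,0],[0,0,0],[0,0,0],[0,0,0],[0,0,0],[0,0,0],[0,0,0]], hand=[20,20,20,20,20,20,20,20,20,20,20])

```text
t: 7.18
tcp_pos: [0.5505, -0.1675, 0.1465]
tool_rot: [0.713, 0.702, 0.005, 0.001]
force: [0.4, -0.3, 0.5]
finger_gap: 0.236
```

>>> drive_tool(linear=[[24,-6,-5],[24,-6,0],[24,-6,0],[24,-6,0],[24,-6,0],[24,-6,0],[24,-6,0],[24,-6,0],[24,-5,0],[24,-4,0],[0,0,0]], rot=[[0,0,0],[0,0,0],[0,0,0],[0,0,0],[0,0,0],[0,0,0],[0,0,0],[0,0,0],[0,0,0],[0,0,0],[0,0,0]], hand=[20,20,20,20,20,20,20,20,20,20,20])

```text
t: 8.1
tcp_pos: [0.4947, 0.0817, 0.1492]
tool_rot: [0.714, 0.7, 0.004, 0.002]
force: [-0.1, -0.1, 0.2]
finger_gap: 0.233
```

```bash
python3 look.py f; python3 -c "
import cv2;i=cv2.imread('pics/f_scene.png');cv2.imwrite('pics/f2.png',cv2.resize(i[150:260,140:370],None,fx=3,fy=3,interpolation=2))"
```

```text
t 8.1 tcp [0.4947 0.0817 0.1492] xt [0.02  1.    0.003] zt [ 0.009  0.003 -1.   ] F [-0.1 -0.1  0.2] gap 0.233 tip 0.0726
wrist block 0.76 [ 24. 210.  97. 280.] [0.371 0.065 0.042]
wrist disc 0.92 [236. 240. 279. 300.] [0.498 0.042 0.042]
wrist heel 0.9 [414. 282. 468. 322.] [0.628 0.013 0.042]
wrist green [((511, 152), (np.float64(0.668), np.float64(0.115))), ((511, 351), (np.float64(0.702), np.float64(-0.046))), ((185, 272), (np.float64(0.448), np.float64(0.034))), ((176, 155), (np.float64(0.449), np.float64(0.119)))]
scene block 0.71 [253. 200. 268. 214.] [ 0.629 -0.001  0.042]
scene block 0.64 [260. 159. 274. 171.] [0.408 0.045 0.042]
scene heel 0.77 [272. 254. 291. 270.] [0.849 0.04  0.042]
scene heel 0.58 [250. 200. 267. 213.] [ 0.63  -0.002  0.042]
scene tin 0.74 [209. 205. 236. 231.] [ 0.699 -0.092  0.06 ]
scene green [((293, 178), (np.float64(0.464), np.float64(0.118))), ((305, 225), (np.float64(0.702), np.float64(0.115))), ((205, 229), (np.float64(0.699), np.float64(-0.138))), ((210, 179), (np.float64(0.449), np.float64(-0.133)))]
```

View pics/f2.png

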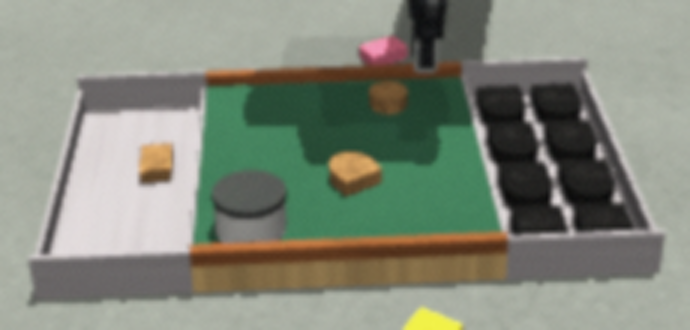

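The block lies flat in the scrap tray at crop (156,162). The disc is next.

>>> drive_tool(linear=[[4,0,10],[0,0,12],[0,0,12],[0,0,8],[0,0,0],[-10,0,0],[-12,0,0],[-12,0,0],[-12,0,0],[-12,0,0],[-12,0,0],[-12,0,0],[-12,0,0]], rot=[[0,0,-1.2],[0,0,0],[0,0,0],[0,0,0],[0,0,0],[0,0,0],[0,0,0],[0,0,0],[0,0,0],[0,0,0],[0,0,0],[0,0,0],[0,0,0]], hand=[20,20,20,20,20,20,20,20,20,20,20,20,20])

```text
t: 9.68
tcp_pos: [0.4989, -0.019, 0.1053]
tool_rot: [0.706, 0.708, 0.006, 0.005]
force: [0.2, 0.3, 0.5]
finger_gap: 0.236
```

>>> drive_tool(linear=[[-10,0,-1],[-12,0,0],[-12,0,0],[-12,0,0],[-12,0,0],[-12,0,0],[-10,0,0],[-10,0,0],[-8,0,0],[-8,0,0],[-8,0,0],[-8,0,0],[-8,0,0],[-8,0,0],[-4,0,0],[0,0,0],[0,0,-20],[0,0,-20],[0,0,-10],[0,0,0]], rot=[[0,0,0],[0,0,0],[0,0,0],[0,0,0],[0,0,0],[0,0,0],[0,0,0],[0,0,0],[0,0,0],[0,0,0],[0,0,0],[0,0,0],[0,0,0],[0,0,0],[0,0,0],[0,0,0],[0,0,0],[0,0,0],[0,0,0],[0,0,0]], hand=[20,20,20,20,20,20,20,20,20,20,20,20,20,20,20,20,20,20,20,20])

```text
t: 11.35
tcp_pos: [0.4975, -0.178, 0.1598]
tool_rot: [0.707, 0.707, 0.007, 0.006]
force: [-0.0, -0.2, 0.9]
finger_gap: 0.235
```

```bash
python3 look.py g; python3 -c "
import cv2;i=cv2.imread('pics/g_scene.png');cv2.imwrite('pics/g2.png',cv2.resize(i[150:260,140:370],None,fx=3,fy=3,interpolation=2))"
```

```text
t 11.35 tcp [ 0.4975 -0.178   0.1598] xt [-0.001  1.     0.001] zt [ 0.018  0.001 -1.   ] F [-0.  -0.2  0.9] gap 0.235 tip 0.0726
wrist block 0.73 [290. 184. 354. 227.] [ 0.543 -0.171  0.042]
wrist disc 0.67 [232. 181. 286. 233.] [ 0.5   -0.172  0.042]
wrist tin 0.6 [495.  55. 510. 121.] [ 0.636 -0.097  0.06 ]
wrist green [((511, 0), (np.float64(0.652), np.float64(-0.045))), ((511, 153), (np.float64(0.674), np.float64(-0.137))), ((170, 149), (np.float64(0.442), np.float64(-0.134))), ((161, 0), (np.float64(0.443), np.float64(-0.046)))]
scene block 0.69 [187. 194. 194. 208.] [ 0.599 -0.177  0.042]
scene block 0.21 [184. 192. 201. 201.] [ 0.548 -0.179  0.042]
scene disc 0.42 [187. 190. 204. 196.] [ 0.548 -0.178  0.042]
scene heel 0.67 [252. 201. 270. 212.] [ 0.629 -0.001  0.042]
scene heel 0.64 [274. 255. 292. 270.] [0.848 0.04  0.042]
scene tin 0.82 [208. 206. 238. 230.] [ 0.698 -0.092  0.06 ]
scene green [((292, 176), (np.float64(0.451), np.float64(0.117))), ((305, 225), (np.float64(0.702), np.float64(0.115))), ((205, 229), (np.float64(0.699), np.float64(-0.138))), ((210, 179), (np.float64(0.449), np.float64(-0.133)))]
```

View pics/g2.png

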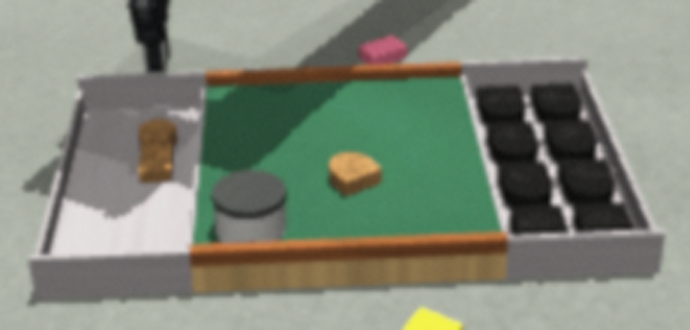

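The disc lies in the tray beside the block, at crop (157,132). Next I'll nudge the heel away from the tin.

>>> drive_tool(linear=[[18,18,0],[18,18,0],[18,18,0],[18,18,0],[18,18,0],[18,18,0],[18,18,0],[18,18,0],[18,18,0],[12,15,0],[0,0,0],[0,0,0]], rot=[[0,1,0],[0,0,0],[0,0,0],[0,0,0],[0,0,0],[0,0,0],[0,0,0],[0,0,0],[0,0,0],[0,0,0],[0,0,0],[0,0,0]], hand=[20,20,20,20,20,20,20,20,20,20,20,20])

```text
t: 12.85
tcp_pos: [0.68, 0.0043, 0.1585]
tool_rot: [0.708, 0.706, 0.011, -0.006]
force: [0.3, -0.2, 0.5]
finger_gap: 0.228
```

```bash
python3 look.py i | grep -v scene
```

```text
t 12.85 tcp [0.68   0.0043 0.1585] xt [0.003 1.    0.024] zt [ 0.008  0.024 -1.   ] F [ 0.3 -0.2  0.5] gap 0.228 tip 0.0726
wrist heel 0.97 [136. 181. 215. 256.] [ 0.623 -0.001  0.042]
wrist tin 0.72 [228. 293. 286. 327.] [ 0.682 -0.057  0.06 ]
wrist green [((0, 33), (np.float64(0.524), np.float64(0.121))), ((324, 37), (np.float64(0.725), np.float64(0.118))), ((311, 257), (np.float64(0.723), np.float64(-0.033))), ((278, 294), (np.float64(0.698), np.float64(-0.064))), ((226, 321), (np.float64(0.657), np.float64(-0.087))), ((0, 351), (np.float64(0.472), np.float64(-0.113)))]
```

View pics/i_wrist.png

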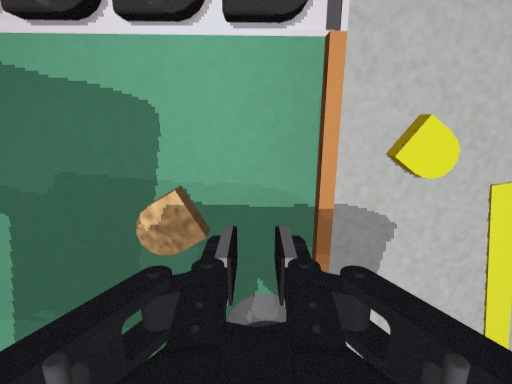

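>>> drive_tool(linear=[[4,1,10],[0,0,12],[0,0,12],[0,0,12],[0,0,5],[0,0,0],[0,-6,0],[0,-7,0],[0,-7,0],[0,-7,0],[0,0,0],[0,8,0],[0,0,-20],[0,0,-20],[0,0,-5],[20,-6,0],[20,-8,0],[10,-8,0],[0,-8,0],[0,0,0]], rot=[[0.4,-1.4,0],[0,0,0],[0,0,0],[0,0,0],[0,0,0],[0,0,0],[0,0,0],[0,0,0],[0,0,0],[0,0,0],[0,0,0],[0,0,0],[0,0,0],[0,0,0],[0,0,0],[0,0,0],[0,0,0],[0,0,0],[0,0,0],[0,0,0]], hand=[20,20,20,20,20,20,20,20,20,20,20,20,20,20,20,20,20,20,20,20])

```text
t: 15.02
tcp_pos: [0.6332, 0.0555, 0.1534]
tool_rot: [0.71, 0.704, 0.004, 0.004]
force: [0.2, -0.1, -0.4]
finger_gap: 0.239
```

```bash
python3 look.py j; python3 -c "
import cv2,numpy as np
a=cv2.imread('pics/j_scene.png')[150:260,140:370];b=cv2.imread('pics/j_wrist.png')
a=cv2.resize(a,(512,245),interpolation=2);cv2.imwrite('pics/j2.png',cv2.resize(np.vstack([a,b[:340]]),None,fx=1,fy=1))"
```

```text
t 15.0167 tcp [0.6332 0.0555 0.1534] xt [ 0.009  1.    -0.001] zt [ 0.011 -0.001 -1.   ] F [ 0.2 -0.1 -0.4] gap 0.239 tip 0.0726
wrist heel 0.95 [439. 179. 512. 239.] [0.787 0.058 0.042]
wrist heel 0.67 [228. 267. 255. 319.] [ 0.626 -0.004  0.042]
wrist green [((0, 114), (np.float64(0.478), np.float64(0.122))), ((394, 115), (np.float64(0.728), np.float64(0.118))), ((374, 272), (np.float64(0.727), np.float64(0.004))), ((266, 325), (np.float64(0.645), np.float64(-0.041))), ((15, 342), (np.float64(0.447), np.float64(-0.052))), ((0, 287), (np.float64(0.447), np.float64(-0.002)))]
scene block 0.64 [185. 195. 197. 212.] [ 0.598 -0.177  0.042]
scene heel 0.61 [273. 250. 294. 271.] [0.846 0.041 0.042]
scene heel 0.56 [248. 195. 271. 212.] [ 0.613 -0.002  0.042]
scene tin 0.91 [209. 205. 236. 231.] [ 0.698 -0.092  0.06 ]
scene green [((293, 178), (np.float64(0.464), np.float64(0.118))), ((305, 225), (np.float64(0.702), np.float64(0.115))), ((205, 229), (np.float64(0.699), np.float64(-0.138))), ((210, 179), (np.float64(0.449), np.float64(-0.133)))]
```

View pics/j2.png

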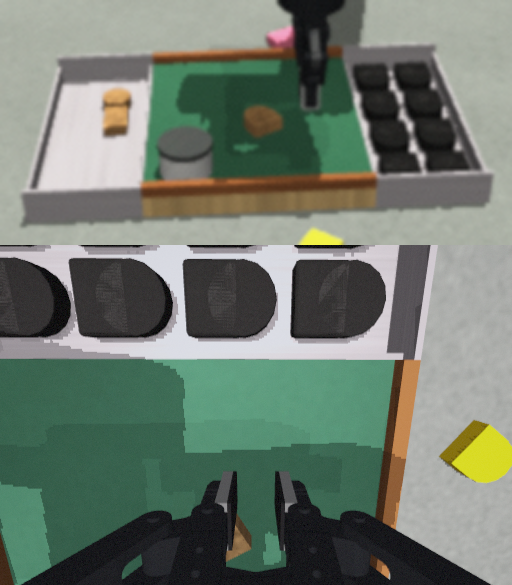

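>>> drive_tool(linear=[[0,-10,0],[0,-10,0],[0,-5,10],[0,0,12],[0,0,12],[0,0,12],[0,0,0],[-10,0,0],[-12,0,0],[-12,0,0],[-12,0,0],[-12,0,0],[-12,0,0],[-12,0,0],[0,0,0]], rot=[[0,0,-0.5],[0,0,0],[0,0,0],[0,0,0],[0,0,0],[0,0,0],[0,0,0],[0,0,0],[0,0,0],[0,0,0],[0,0,0],[0,0,0],[0,0,0],[0,0,0],[0,0,0]], hand=[20,20,20,20,20,20,20,20,20,20,20,20,20,20,20])

```text
t: 16.77
tcp_pos: [0.6123, -0.0389, 0.1049]
tool_rot: [0.709, 0.705, 0.006, 0.008]
force: [1.2, 0.1, 0.2]
finger_gap: 0.235
```

```bash
python3 -c "
from h import *
a=snap('scene','k.png')[150:260,140:370,::-1];cv2.imwrite('pics/k2.png',cv2.resize(a,None,fx=3,fy=3,interpolation=2))"
```

```text
(no output)
```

View pics/k2.png

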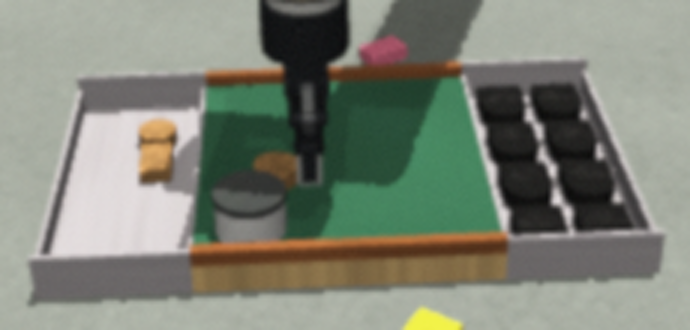

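>>> drive_tool(linear=[[-10,-1,-1.5],[-11,-1,0],[-11,-1,0],[-11,-1,0],[-11,-1,0],[-10,0,0],[-10,0,0],[-10,0,0],[-8,0,0],[-8,0,0],[-8,0,0],[-8,0,0],[-8,0,0],[-6,0,0],[0,0,0],[0,0,-20],[0,0,-30],[0,0,-30],[0,0,-30],[0,0,0]], rot=[[0,0,0],[0,0,0],[0,0,0],[0,0,0],[0,0,0],[0,0,0],[0,0,0],[0,0,0],[0,0,0],[0,0,0],[0,0,0],[0,0,0],[0,0,0],[0,0,0],[0,0,0],[0,0,0],[0,0,0],[0,0,0],[0,0,0],[0,0,0]], hand=[20,20,20,20,20,20,20,20,20,20,20,20,20,20,20,20,20,20,20,20])

```text
t: 18.48
tcp_pos: [0.6022, -0.1811, 0.2176]
tool_rot: [0.709, 0.705, 0.006, 0.004]
force: [0.5, -0.1, 0.4]
finger_gap: 0.234
```

```bash
python3 look.py m; python3 -c "
import cv2,numpy as np
a=cv2.imread('pics/m_scene.png')[150:260,140:370];b=cv2.imread('pics/m_wrist.png')
a=cv2.resize(a,(512,245),interpolation=2);cv2.imwrite('pics/m2.png',np.vstack([a,b[:340]]))"
```

```text
t 18.4833 tcp [ 0.6022 -0.1811  0.2176] xt [0.006 1.    0.003] zt [ 0.014  0.003 -1.   ] F [ 0.5 -0.1  0.4] gap 0.234 tip 0.0726
wrist block 0.62 [176. 166. 224. 201.] [ 0.554 -0.171  0.042]
wrist disc 0.71 [124. 166. 173. 207.] [ 0.51  -0.172  0.042]
wrist tin 0.83 [318.  26. 417. 125.] [ 0.681 -0.088  0.06 ]
wrist green [((405, 0), (np.float64(0.714), np.float64(-0.03))), ((387, 140), (np.float64(0.712), np.float64(-0.135))), ((66, 137), (np.float64(0.44), np.float64(-0.13))), ((44, 0), (np.float64(0.442), np.float64(-0.029)))]
scene block 0.58 [260. 160. 276. 171.] [0.407 0.046 0.042]
scene block 0.44 [185. 199. 193. 210.] [ 0.602 -0.179  0.042]
scene disc 0.51 [185. 188. 204. 198.] [ 0.548 -0.18   0.042]
scene heel 0.74 [ 49. 151.  95. 248.] [ 0.54  -0.507  0.042]
scene heel 0.73 [274. 255. 292. 272.] [0.849 0.041 0.042]
scene tin 0.81 [209. 204. 236. 232.] [ 0.7   -0.093  0.06 ]
scene tin 0.61 [207. 174. 310. 245.] [ 0.664 -0.007  0.06 ]
scene green [((292, 176), (np.float64(0.451), np.float64(0.117))), ((305, 225), (np.float64(0.702), np.float64(0.115))), ((205, 229), (np.float64(0.699), np.float64(-0.138))), ((210, 179), (np.float64(0.449), np.float64(-0.133)))]
```

View pics/m2.png

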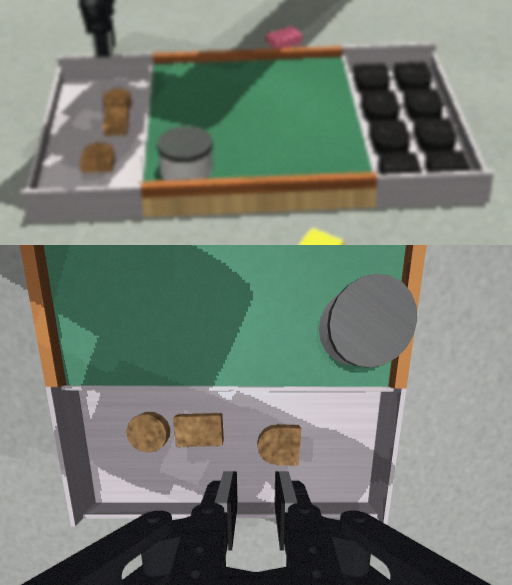

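All three offcuts lie flat in the scrap tray: disc (147,431), block (199,430) and heel (280,444) in the wrist part of the picture. The tin hasn't moved, the stock tray holds only heel blanks, and the arm is clear, so I'm handing in.

```bash
python3 -c "
from station import order; print(order.sign_off())"
```

```text
the job is handed in; nothing more can be done
None
```

I pushed the block, the disc and then the heel across the board with the nearly closed fingers and over the −y edge into the scrap tray. I first nudged the heel sideways, away from the tin. Nothing was lifted, and the robot's clock stood at about 18.5 s at the last reading, with no noticeable contact force in any reading.

My last pictures showed all three lying flat in the scrap tray, and no offcut in the stock tray. The tin stood within about 2 mm of where it was in the earlier scene pictures. The last picture I viewed was cropped, so the shoe last and the hammer were not checked at the end; the arm never went near them. The detector missed the heel in the final wrist picture and gave a false hit on the shoe last in the scene picture. The heel in the tray is therefore confirmed only by looking at both pictures.

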